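Find the loose foot bolt of the microscope stand and hold its cap open

TASK

The microscope stand wobbles. Swing the foot plate's hook fully home into its catch, then tap the three capped foot bolts one after another, starting at the hook end and ending at the pole end, to find the loose one, which gives under the tap. Lift that bolt's cap open by more than 45 degrees and finish while still holding it open so that a colleague can get at the bolt; keep the hook home and the other two caps shut, and leave everything else where it is.

Things in the scene. Friction and masses are not known exactly. Their poses are not given: they have to be found in the camera images.
- plate: Grey foot plate, 170 x 435 x 12 mm, fixed. Origin on the bench under the middle bolt; x points away from the robot (turned up to 0.2 rad), y along the row of bolts: +y is the hook end, -y the end with the pole (28 mm thick, 330 mm tall, in a 52 mm socket, at plate x 65, y -205 mm) that carries the microscope beyond it.
- hook (a joint): Angle of the steel swing hook, a flat bar 125 x 16 x 7 mm at 15 to 23 mm above the bench: 0 = home against its stop in the catch, bar along plate +y; grows to 1.5 rad as it swings towards the robot (counter-clockwise from above). Starts open, stays where it is left (no spring; 0.5 N at the peg moves it).
- hook_peg (a point): Top centre of the upright round peg on the hook bar, 14 mm thick, 60 mm from the pivot; its top is 53 mm above the bench, its sides free down to the bar at 23 mm. Push or pinch it to swing the hook.
- hook_pivot (a point): Top centre of the hook's upright pivot, 24 mm above the bench, 165 mm along plate +y from the plate's origin.
- catch: Dark steel jaw fixed to the bench beyond the hook end of the plate, 50 x 30 x 30 mm, open towards the robot; the last 25 mm of the bar slides into it. Origin under it, 112 mm from the pivot along plate +y.
- bolt_a: One of three foot bolts of the same look, at plate y +100, 0 and -100 mm; the loose one may be at any of them. Origin on the bolt's axis at the plate's top (12 mm above the bench), axes as the plate's; this base is fixed. Pressed on its closed cap, the loose bolt sinks 5 mm with its cap under 1.5 to 4.5 N and springs back; a tight one does not give.
- cap_a_fin (a point): Centre of the upright grip fin on the cap of bolt_a, a disc 24 mm across, 12 mm thick along plate y, on a neck 16 x 12 mm. Closed: 46 mm above the plate's top, 8 mm along plate +x from the bolt's axis; fin's top 58 mm, cap's flat top 30 mm above the plate. Tap the fin's top; grip its flats. Moves with the cap.
- cap_a_hinge (a point): Middle of the hinge line of the cap of bolt_a, on the robot's side: 30 mm along plate -x from the bolt's axis, 10 mm above the plate's top, the line along plate y. The closed fin's centre is 38 mm ahead of it (+x) and 36 mm above it.
- cap_a (a joint): Opening of the white cap (56 x 46 x 25 mm) of bolt_a: 0 = shut, up to 1.35 rad; the edge away from the robot rises and the fin swings up and back towards the robot. A light spring (about 1 N at the fin) shuts it when it is let go.
- bolt_b: One of three foot bolts of the same look, at plate y +100, 0 and -100 mm; the loose one may be at any of them. Origin on the bolt's axis at the plate's top (12 mm above the bench), axes as the plate's; this base is fixed. Pressed on its closed cap, the loose bolt sinks 5 mm with its cap under 1.5 to 4.5 N and springs back; a tight one does not give.
- cap_b_fin (a point): Centre of the upright grip fin on the cap of bolt_b, a disc 24 mm across, 12 mm thick along plate y, on a neck 16 x 12 mm. Closed: 46 mm above the plate's top, 8 mm along plate +x from the bolt's axis; fin's top 58 mm, cap's flat top 30 mm above the plate. Tap the fin's top; grip its flats. Moves with the cap.
- cap_b_hinge (a point): Middle of the hinge line of the cap of bolt_b, on the robot's side: 30 mm along plate -x from the bolt's axis, 10 mm above the plate's top, the line along plate y. The closed fin's centre is 38 mm ahead of it (+x) and 36 mm above it.
- cap_b (a joint): Opening of the white cap (56 x 46 x 25 mm) of bolt_b: 0 = shut, up to 1.35 rad; the edge away from the robot rises and the fin swings up and back towards the robot. A light spring (about 1 N at the fin) shuts it when it is let go.
- bolt_c: One of three foot bolts of the same look, at plate y +100, 0 and -100 mm; the loose one may be at any of them. Origin on the bolt's axis at the plate's top (12 mm above the bench), axes as the plate's; this base is fixed. Pressed on its closed cap, the loose bolt sinks 5 mm with its cap under 1.5 to 4.5 N and springs back; a tight one does not give.
- cap_c_fin (a point): Centre of the upright grip fin on the cap of bolt_c, a disc 24 mm across, 12 mm thick along plate y, on a neck 16 x 12 mm. Closed: 46 mm above the plate's top, 8 mm along plate +x from the bolt's axis; fin's top 58 mm, cap's flat top 30 mm above the plate. Tap the fin's top; grip its flats. Moves with the cap.
- cap_c_hinge (a point): Middle of the hinge line of the cap of bolt_c, on the robot's side: 30 mm along plate -x from the bolt's axis, 10 mm above the plate's top, the line along plate y. The closed fin's centre is 38 mm ahead of it (+x) and 36 mm above it.
- cap_c (a joint): Opening of the white cap (56 x 46 x 25 mm) of bolt_c: 0 = shut, up to 1.35 rad; the edge away from the robot rises and the fin swings up and back towards the robot. A light spring (about 1 N at the fin) shuts it when it is let go.
- vial_1: Bystander, to be left alone: glass vial with a white plug, 27 mm wide, 91 mm tall, standing behind the plate. Origin under its base.
- vial_2: Bystander, to be left alone: second such vial, standing behind the plate. Origin under its base.
- pen_pot: Bystander, to be left alone: yellow pot with pens, 68 mm wide, 150 mm tall. Origin under its base.
- hex_key: Bystander, to be left alone: L-shaped hex key, 8 mm thick, 90 mm long with a 30 mm foot, lying on the back part of the plate. Origin under the long arm's middle.
- spare_nut: Bystander, to be left alone: loose hex nut 22 mm across, 10 mm thick, lying on the back part of the plate. Origin under its centre.
- wash_bottle: Bystander, to be left alone: white wash bottle with red cap, 64 mm wide, 150 mm tall. Origin under its base.

How it is judged:
By the outcome, as a careful person would: the job done as asked, in the order asked, and still so for the second after the job is handed in, while the arm keeps its last pose, push and grip.
It also fails if it takes over 54 s, if anything falls off the work surface, if the arm or the gripper's body presses on something with over 40 N, if the wrist force passes 120 N, or if a joint passes its speed limit or range.

ROBOT

A 7-joint arm with a two-finger parallel gripper is mounted at the origin on the work surface. World frame = base frame: x ahead of the robot, y to its left, z up, the work surface at z = 0. Lengths are in m, angles in degrees, forces in N, time in s.
With the tool pointing down it reaches from about 0.425 to 0.875 m from the base axis. Payload 4.7 kg.
Tool frame: the origin (TCP) lies midway between the tips of the shut fingers; the grasp point (between the pads) lies 19 mm behind it; z points along the fingers, y is the direction in which the jaws open and shut (so a half turn about z gives the same grasp; the last joint's range is limited). The gripper opens to 87 mm and grips with 3 to 60 N. Pads are 19 mm wide; open, the fingers measure 117 mm over their backs; the gripper's body (75 mm by 190 mm) begins 51 mm behind the grasp point.
Start: joints at [-74.593, 18.392, -4.016, 83.108, 1.295, 78.541, -3.26], TCP at [0.164, 0.629, 0.223] pointing down, gripper open.
Joint ranges: [-163.93, 163.93], [-17.29, 119.83], [-79.2, 71.16], [3.27, 140.29], [-89.18, 269.18], [5.43, 117.66], [-154.24, 154.24]. Speed limits (degrees/s): [147.25, 147.25, 180, 180, 180, 180, 180].

INTERFACE

Orientations are given as [roll, pitch, yaw] about the fixed x, y, z axes, in that order (R = Rz(yaw) Ry(pitch) Rx(roll)).
In Python, from cell import env gives the robot as it stands. The module is installed in compiled form; this text tells all that it offers.
- The arm moves only by the tool servo_tool, never from a script. Its argument "plan" is a list of rows, each a list of 3 entries, a list of its own where there are three numbers: the opening, from 0 (shut) to 1 (fully open), then the shift along the tool's x, y, z in cm, then the turn, a rotation vector about the tool's x, y, z in degrees. A call has 1 to 20 rows; each row shifts and turns the pose as measured when the row begins, along the tool's axes as they then stand; what a row does not reach is not made up. A row lasts 1/12 s, in which the tool goes at most 41.7 mm and 7.16 degrees, less where a joint would pass 70% of its speed; a pose out of reach is approached as far as the arm can. A call is refused whole if a number of a shift passes 4.17 or a number of a turn 7.16, either way. A call with a gripper value outside its range is refused whole. The fingers move at their own pace and stop on an object; "force" is the grip in N (left out, the last holds). Time passes only in rows, so rows that do not move let the fingers close. It gives the time, the measured TCP pose, the force and the opening at its end, in the units of the state.
- env.get_obs(): the state, without advancing time (a new reading comes with each control period).
- env.read_camera(name): name is "side" or "top"; returns a dict with "image" (384x512x3 uint8, blue, green, red), "fx", "fy", "cx", "cy" (pixels), "rvec" (rotation vector, rad) and "tvec" (3), from world to camera coordinates, as OpenCV has them. Camera axes: x right, y down, z forward; pixel columns grow to the right and rows downward; lengths in m; the calibration is good to about 2 mm. A picture is of the moment at which its call begins. There is no depth.
- env.sign_off(): hands the job in, once; it reports no verdict.
The state is a dict: "time_s": time; "qpos": joint angles; "joint_velocities": joint speeds; "effort": joint torques, N m; "tool_pos": TCP position; "tool_rot": TCP orientation; "force": force on the tool from outside, world axes, zero at the start; "wrist_torque": the same for the moment, N m; "grip_width": finger opening in m.
Only numpy, scipy, OpenCV 4.12 (cv2) and the standard library are available. Lean on these libraries where they do the work, as an engineer would, in place of code of your own. Each camera call takes 0.05 s, during which the arm holds its last target. There are 200 camera calls.

## Working session

There is one attempt and no reset: what is moved stays moved. The work goes in short steps, Python scripts to look and compute and a tool call to move; the robot and the scene stay as the last step left them, time stands still between calls to the robot, and variables do not carry over. Pictures are saved under pics/ and viewed, about 8 in all and at most 12, crops included, and the job is handed in when it is done.

Besides the shell and the picture viewer there is one more tool, called after "Call:" as name(argument=value, ...) on one line, values as JSON. servo_tool: Moves the arm, as the interface text tells. Its arguments: {"type":"object","properties":{"plan":{"type":"array"},"force":{"type":"number"}},"required":["plan"]}

```bash
mkdir -p pics
python3 - <<'E'
from cell import env
import cv2,numpy as np
for n in("top","side"):
    c=env.read_camera(n); cv2.imwrite(f"pics/{n}0.png",c["image"])
    R=cv2.Rodrigues(np.array(c["rvec"]))[0]; print(n,c["fx"],c["cx"],c["cy"],"pos",-R.T@np.array(c["tvec"]).ravel(),"\n",R)
o=env.get_obs();print(o)
E
```

```text
top 428.0504012547566 252.4211274100788 192.69513523832552 pos [ 0.44756704 -0.03261416  1.05859882] 
 [[-1.10440769e-02 -9.99937045e-01 -1.98359660e-03]
 [-9.87507770e-01  1.12185808e-02 -1.57170438e-01]
 [ 1.57182797e-01  2.23014645e-04 -9.87569501e-01]]
side 384.96427862691985 251.49129934122882 188.35762323660703 pos [ 0.34537791 -0.81124642  0.72494862] 
 [[ 0.9523569  -0.30494526  0.00497283]
 [-0.18488703 -0.59022394 -0.78578145]
 [ 0.24255541  0.74742497 -0.61848427]]
{'time_s': 0.1, 'qpos': array([-74.59280925,  18.4350654 ,  -4.01484367,  83.16688615,
         1.29646021,  78.54102668,  -3.25848919]), 'joint_velocities': array([ 0.06331977, -0.05056043,  0.17051247, -0.19044282,  0.00636484,
        0.0258051 ,  0.10639273]), 'effort': array([-4.61780553e-05, -4.92569411e+01, -4.05704845e-01, -3.13398778e+01,
       -6.41728216e-02,  3.94689047e-02,  8.47664910e-05]), 'tool_pos': array([0.16377867, 0.62852445, 0.22157692]), 'tool_rot': array([-1.79902330e+02,  7.05708977e-03,  1.65403537e+02]), 'force': array([0.41498726, 0.06154232, 1.13494572]), 'wrist_torque': array([-0.01381929,  0.01604164,  0.0285641 ]), 'grip_width': 0.08695485230954077}
```

View pics/top0.png

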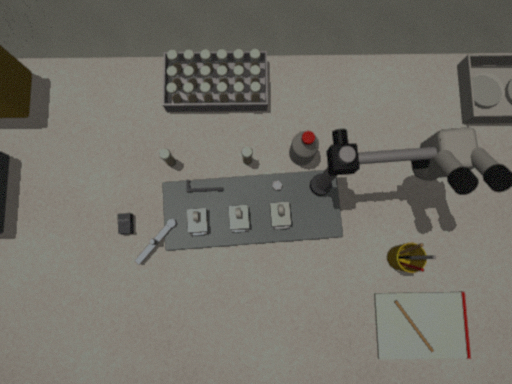

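View pics/side0.png

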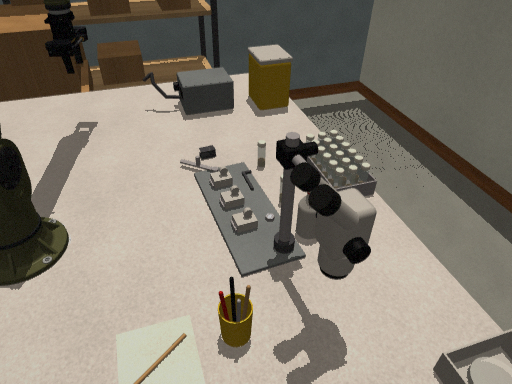

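Run:
```python
import cv2
i=cv2.imread("pics/top0.png")[160:270,110:310]
cv2.imwrite("pics/crop1.png",cv2.resize(cv2.convertScaleAbs(i,alpha=1.5),None,fx=4,fy=4,interpolation=cv2.INTER_CUBIC))
```

```text
(no output)
```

View pics/crop1.png

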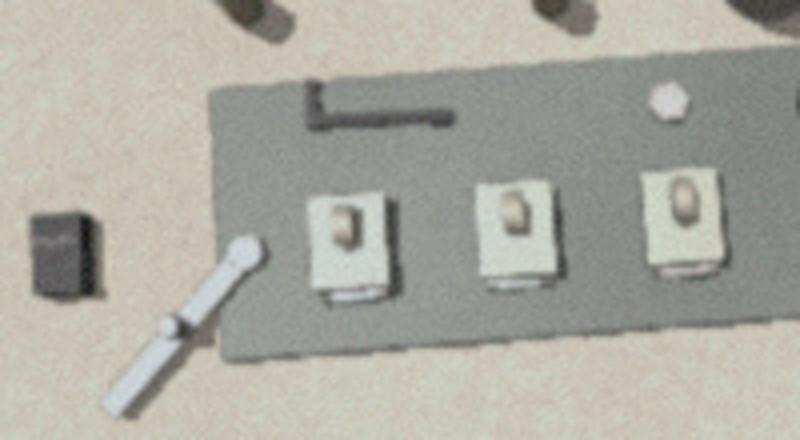

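```bash
cat > h.py <<'E'
from cell import env
import cv2,numpy as np
def cam(n):
    c=env.read_camera(n); K=np.array([[c["fx"],0,c["cx"]],[0,c["fy"],c["cy"]],[0,0,1.]]);return c["image"],K,np.array(c["rvec"],float),np.array(c["tvec"],float).ravel()
def ray(c,p,z):
    _,K,r,t=c;R=cv2.Rodrigues(r)[0];o=-R.T@t;d=R.T@np.linalg.inv(K)@[p[0],p[1],1];return o+d*(z-o[2])/d[2]
def proj(c,P): return cv2.projectPoints(np.array([P],float),c[2],c[3],c[1],None)[0].ravel()
def pl(x,y,z,s): 
    a=s[2];return [s[0]+x*np.cos(a)-y*np.sin(a),s[1]+x*np.sin(a)+y*np.cos(a),z]
E
python3 - <<'E'
from h import *
from scipy.optimize import least_squares
c=cam("top"); u=lambda a,b:(a/4+110-.4,b/4+160-.4)
obs=[((0,.165,.024),u(246,250)),((.008,.1,.058),u(346,227)),((.008,0,.058),u(515,212)),((.008,-.1,.058),u(685,200)),((0,.277,.03),u(58,240))]
for P,p in obs: print(P,ray(c,p,P[2]).round(4))
f=lambda s:np.concatenate([proj(c,pl(*P,s))-p for P,p in obs])
r=least_squares(f,[.5,0,0]);s=r.x;print(s,np.degrees(s[2]),r.fun.round(2))
peg=ray(c,u(170,322),.053);pv=pl(0,.165,.024,s);print("peg",peg,"r",np.hypot(*(peg-pv)[:2]),"ang",np.arctan2(peg[1]-pv[1],peg[0]-pv[0])-s[2]-np.pi/2)
for q in [(209,90),(222,361)]: 
  w=ray(c,u(*q),.012)-pl(0,0,.012,s);a=s[2];print(w[0]*np.cos(a)+w[1]*np.sin(a),-w[0]*np.sin(a)+w[1]*np.cos(a))
for n,y in zip("ABC",(.1,0,-.1)): print(n,pl(.008,y,.07,s))
print(pl(-.085,.2175,0,s),pl(0,.277,.03,s),pl(.065,-.205,.33,s))
d=cam("side");g=cv2.resize(d[0],None,fx=1,fy=1)
for n,y in zip("ABC",(.1,0,-.1)):
  q=proj(d,pl(.008,y,.058,s));print(q);cv2.circle(g,tuple(int(v) for v in q),2,(0,0,255),-1)
for P in [pl(0,.165,.024,s),pl(-.085,.2175,.012,s),peg]: cv2.circle(g,tuple(int(v) for v in proj(d,P)),2,(255,0,0),-1)
cv2.imwrite("pics/s1.png",cv2.resize(g[120:280,150:330],None,fx=3.5,fy=3.5))
E
```

```text
(0, 0.165, 0.024) [0.5424 0.1654 0.024 ]
(0.008, 0.1, 0.058) [0.5521 0.1004 0.058 ]
(0.008, 0, 0.058) [0.5598 0.0012 0.058 ]
(0.008, -0.1, 0.058) [ 0.5658 -0.0988  0.058 ]
(0, 0.277, 0.03) [0.5491 0.2777 0.03  ]
[0.55163889 0.00066112 0.02925996] 1.6764721433954857 [-0.06 -1.83 -0.17 -1.95  0.13  0.09  0.14  1.37 -0.04  2.31]
peg [0.4980303  0.20345954 0.053     ] r 0.06175506831104326 ang 0.8814138850685582
0.0973151788765777 0.18910626739266237
-0.0701335501340246 0.18240504897772475
A [np.float64(0.5567098833949287), np.float64(0.10085236168678074), 0.07]
B [np.float64(0.5596354617719435), np.float64(0.0008951658919809422), 0.07]
C [np.float64(0.5625610401489582), np.float64(-0.09906202990281887), 0.07]
[np.float64(0.46031213671277244), np.float64(0.21558127885504674), 0] [np.float64(0.5435350340040285), np.float64(0.2775425519734152), 0.03] [np.float64(0.6226084990478596), np.float64(-0.2023495058124602), 0.33]
[224.54057529 170.43181355]
[234.63173117 190.19606987]
[246.22016837 212.8928596 ]
```

View pics/s1.png

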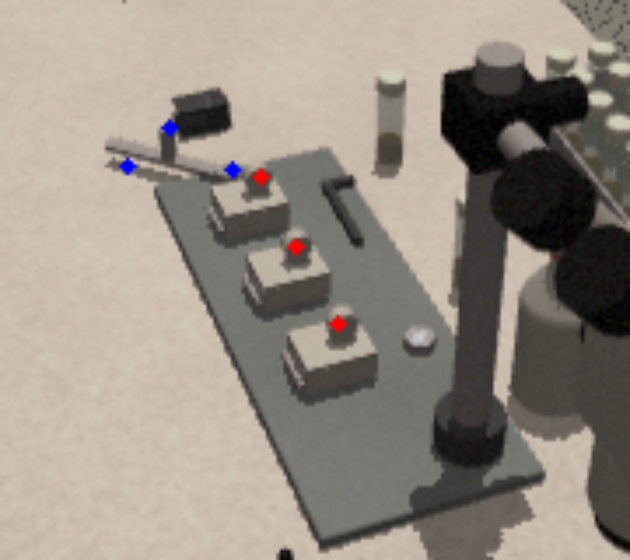

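Call:
servo_tool(plan=[[0,[0,0,0],[0,0,-6.1]],[0,[0,0,0],[0,0,-6.1]],[0,[0,0,0],[0,0,-6.1]],[0,[-2,-3.1,0],[0,0,0]],[0,[-2,-3.1,0],[0,0,0]],[0,[-2,-3.1,0],[0,0,0]],[0,[-2,-3.1,0],[0,0,0]],[0,[-2,-3.1,0],[0,0,0]],[0,[-2,-3.1,0],[0,0,0]],[0,[-2,-3.1,0],[0,0,0]],[0,[-2,-3.1,0],[0,0,0]],[0,[-2,-3.1,0],[0,0,0]],[0,[-2,-3.1,0.5],[0,0,0]],[0,[-2,-3.1,1],[0,0,0]],[0,[-2,-3.1,1],[0,0,0]]])

```text
time_s: 1.45
tool_pos: [0.4368, 0.271, 0.1928]
tool_rot: [179.8, -0.2, -174.2]
force: [1.1, -0.5, 0.2]
grip_width: 0.0017
```

Call:
servo_tool(plan=[[0,[-1.5,-3.3,0],[0,0,2]],[0,[-1.5,-3.3,1],[0,0,0]],[0,[0,0,3],[0,0,0]],[0,[0,0,3],[0,0,0]],[0,[0,0,2.5],[0,0,0]],[0,[0,0,2.0],[0,0,0]],[0,[0,0,0],[0,0,0]],[0,[0,0,0],[0,0,0]]])

```text
time_s: 2.12
tool_pos: [0.4804, 0.1905, 0.0733]
tool_rot: [-179.9, 0.1, -177.5]
force: [0.1, 0.3, -0.9]
grip_width: 0.0003
```

Call:
servo_tool(plan=[[0,[1.0,1.5,0],[0,0,-1]],[0,[0,0,0],[0,0,0]],[0,[0,0,1.5],[0,0,0]],[0,[0,0,1.2],[0,0,0]],[0,[0,0,0.5],[0,0,0]],[0,[0,0,0],[0,0,0]]])

```text
time_s: 2.62
tool_pos: [0.4722, 0.2116, 0.0472]
tool_rot: [179.7, 0.6, -176.1]
force: [-0.3, -0.1, 0.4]
grip_width: 0.0001
```

Run:
```python
from h import *
c=cam("top");d=cam("side")
a=cv2.resize(c[0][180:270,110:210],None,fx=4,fy=4,interpolation=2);b=cv2.resize(d[0][100:190,150:250],None,fx=4,fy=4,interpolation=2)
cv2.imwrite("pics/h1.png",np.hstack([a,b]));o=env.get_obs();print(o["tool_pos"],o["tool_rot"],o["force"])
```

```text
[0.47276605 0.21159082 0.04794264] [ 179.67006619    0.6793957  -176.15872241] [ 0.7485822   0.066915   -0.33543536]
```

View pics/h1.png

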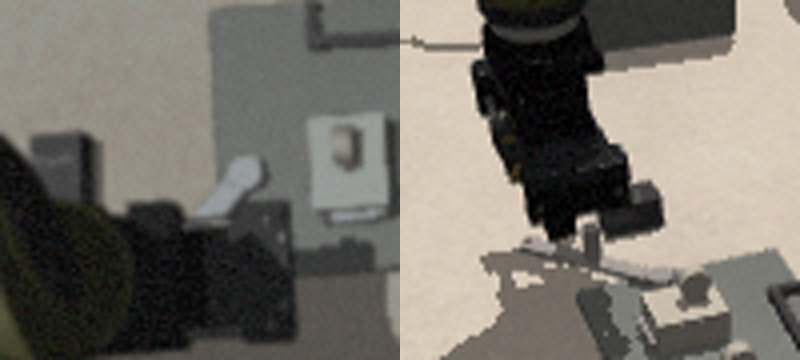

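Call:
servo_tool(plan=[[0,[0,0,1],[0,0,0]],[0,[0,-0.3,0],[0,0,0]],[0,[-0.6,0.1,0],[0,0,0]],[0,[-0.6,0.1,0],[0,0,0]],[0,[-0.6,0.2,0],[0,0,0]],[0,[-0.6,0.2,0],[0,0,0]],[0,[-0.6,0.2,0],[0,0,0]],[0,[-0.5,0.2,0],[0,0,0]],[0,[0,0,0],[0,0,0]]])

```text
time_s: 3.47
tool_pos: [0.5103, 0.2246, 0.0386]
tool_rot: [179.5, 0.6, -176.1]
force: [-1.1, 0.8, 0.0]
grip_width: 0.0004
```

Call:
servo_tool(plan=[[0,[-0.4,0,0],[0,0,0]],[0,[-0.4,0,0],[0,0,0]],[0,[-0.4,0,0],[0,0,0]],[0,[-0.4,0,0],[0,0,0]]])

```text
time_s: 3.8
tool_pos: [0.521, 0.2255, 0.0381]
tool_rot: [179.6, -0.2, -176.0]
force: [-14.9, -1.0, 10.3]
grip_width: 0.0004
```

Call:
servo_tool(plan=[[0,[-0.4,0,0],[0,0,0]],[0,[0.5,0,0],[0,0,0]],[0,[1,0,0],[0,0,0]],[0,[0,0,-3],[0,0,0]],[0,[0,0,-3],[0,0,0]],[0,[0,0,0],[0,0,0]],[0,[-0.8,-2.5,0],[0,0,0]],[0,[-0.8,-2.5,0],[0,0,0]],[0,[-0.8,-2.5,0],[0,0,0]],[0,[-0.8,-2.5,0],[0,0,0]],[0,[0,0,0],[0,0,0]],[0,[0,0,0],[0,0,0]]])

```text
time_s: 4.8
tool_pos: [0.5474, 0.1188, 0.1005]
tool_rot: [179.8, -0.1, -176.0]
force: [0.4, 0.2, 0.1]
grip_width: 0.0004
```

Run:
```python
from h import *
c=cam("top");d=cam("side")
a=cv2.resize(c[0][180:270,110:210],None,fx=4,fy=4,interpolation=2);b=cv2.resize(d[0][100:190,170:270],None,fx=4,fy=4,interpolation=2)
cv2.imwrite("pics/h2.png",np.hstack([a,b]));o=env.get_obs();print(o["tool_pos"],o["tool_rot"],o["force"])
```

```text
[0.54710063 0.11921384 0.10049004] [ 1.79855912e+02 -1.67698716e-01 -1.75949527e+02] [ 0.58730458 -0.31197011 -0.03621802]
```

View pics/h2.png

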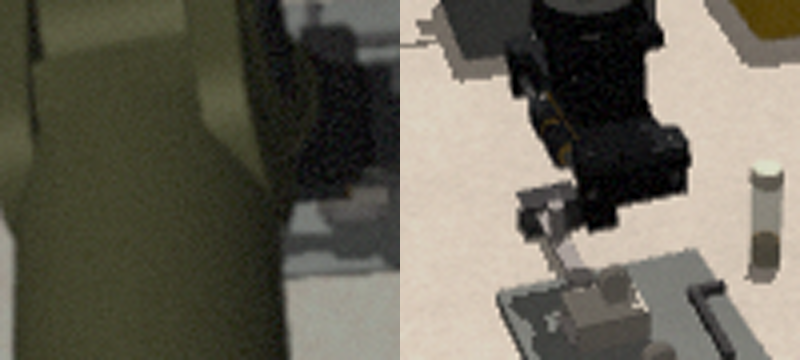

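Call:
servo_tool(plan=[[0,[-0.5,-1.8,0],[0,0,0]],[0,[0,0,0],[0,0,0]],[0,[0,0,1.3],[0,0,0]],[0,[0,0,0.6],[0,0,0]],[0,[0,0,0],[0,0,0]]])

```text
time_s: 5.32
tool_pos: [0.5522, 0.1075, 0.0809]
tool_rot: [179.7, -0.1, -175.5]
force: [-0.4, 0.9, -0.4]
grip_width: 0.0004
```

Call:
servo_tool(plan=[[0,[0,-0.6,0],[0,0,0]],[0,[0,0,0.4],[0,0,0]],[0,[0,0,0.3],[0,0,0]],[0,[0,0,0.2],[0,0,0]],[0,[0,0,0.2],[0,0,0]]])

```text
time_s: 5.73
tool_pos: [0.5526, 0.1039, 0.07]
tool_rot: [179.6, 0.0, -175.3]
force: [1.0, -0.0, 5.4]
grip_width: 0.0004
```

Call:
servo_tool(plan=[[0,[0,0,0.2],[0,0,0]],[0,[0,0,0.2],[0,0,0]]])

```text
time_s: 5.9
tool_pos: [0.5543, 0.1041, 0.0686]
tool_rot: [179.6, 0.2, -175.3]
force: [-5.3, -1.6, 12.3]
grip_width: 0.0005
```

Call:
servo_tool(plan=[[0,[0,0,-1.5],[0,0,0]],[0,[0,0,-1],[0,0,0]],[0,[0,-2.5,0],[0,0,0]],[0,[0,-2.5,0],[0,0,0]],[0,[0,-2.5,0],[0,0,0]],[0,[0,-2,0],[0,0,0]],[0,[0,0,0],[0,0,0]],[0,[0,0,0],[0,0,0]]])

```text
time_s: 6.57
tool_pos: [0.564, 0.0087, 0.0962]
tool_rot: [179.5, 0.4, -175.0]
force: [-0.4, 0.3, -0.2]
grip_width: 0.0004
```

Call:
servo_tool(plan=[[0,[0.5,-0.7,0],[0,0,1]],[0,[0,0,1.4],[0,0,0]],[0,[0,0,0.4],[0,0,0]],[0,[0,0,0.2],[0,0,0]],[0,[0,0,0],[0,0,0]]])

```text
time_s: 6.98
tool_pos: [0.5588, 0.0048, 0.0759]
tool_rot: [179.4, 0.4, -175.9]
force: [0.1, 0.3, 0.3]
grip_width: 0.0006
```

Call:
servo_tool(plan=[[0,[0,0,0.3],[0,0,0]],[0,[0,0,0.2],[0,0,0]],[0,[0,0,0.2],[0,0,0]]])

```text
time_s: 7.23
tool_pos: [0.5598, 0.0065, 0.0697]
tool_rot: [179.4, 0.5, -175.8]
force: [1.0, -0.5, 6.3]
grip_width: 0.0003
```

Call:
servo_tool(plan=[[0,[0,0,0.2],[0,0,0]],[0,[0,0,0.2],[0,0,0]]])

```text
time_s: 7.4
tool_pos: [0.5613, 0.0065, 0.0685]
tool_rot: [179.3, 0.7, -175.8]
force: [-6.3, -0.4, 13.1]
grip_width: 0.0008
```

Call:
servo_tool(plan=[[0,[0,0,-1.5],[0,0,0]],[0,[0,0,-1],[0,0,0]],[0,[0.2,-2.5,0],[0,0,0]],[0,[0,-2.5,0],[0,0,0]],[0,[0,-2.5,0],[0,0,0]],[0,[0,-2,0],[0,0,0]],[0,[0,0,0],[0,0,0]],[0,[0,0,0],[0,0,0]]])

```text
time_s: 8.07
tool_pos: [0.5685, -0.0893, 0.0961]
tool_rot: [179.3, 1.0, -175.5]
force: [0.2, 1.0, -0.6]
grip_width: 0.0004
```

Call:
servo_tool(plan=[[0,[0.5,-1.0,0],[0,0,0.7]],[0,[0,0,1.4],[0,0,0]],[0,[0,0,0.4],[0,0,0]],[0,[0,0,0.2],[0,0,0]],[0,[0,0,0],[0,0,0]]])

```text
time_s: 8.48
tool_pos: [0.5641, -0.0973, 0.0757]
tool_rot: [179.2, 1.0, -176.1]
force: [-0.6, 0.3, -0.4]
grip_width: 0.0005
```

Call:
servo_tool(plan=[[0,[0,0,0.3],[0,0,0]],[0,[0,0,0.2],[0,0,0]],[0,[0,0,0.2],[0,0,0]]])

```text
time_s: 8.73
tool_pos: [0.565, -0.096, 0.0694]
tool_rot: [179.2, 1.1, -175.9]
force: [-1.1, 0.1, 1.3]
grip_width: 0.0004
```

Call:
servo_tool(plan=[[0,[0,0,0.2],[0,0,0]],[0,[0,0,0.2],[0,0,0]]])

```text
time_s: 8.9
tool_pos: [0.5655, -0.096, 0.066]
tool_rot: [179.2, 1.1, -175.9]
force: [-0.6, 0.5, 4.4]
grip_width: 0.0006
```

Call:
servo_tool(plan=[[0,[0,0,0.2],[0,0,0]],[0,[0,0,0.2],[0,0,0]],[0,[0,0,-1],[0,0,0]],[0,[0,0,-1.7],[0,0,0]],[0,[0,0,0],[0,0,0]]])

```text
time_s: 9.32
tool_pos: [0.5664, -0.0966, 0.0915]
tool_rot: [179.2, 1.2, -175.9]
force: [0.1, -1.1, 0.3]
grip_width: 0.0007
```

Call:
servo_tool(plan=[[0.45,[0.4,-0.2,0],[0.8,1.2,0]],[0.45,[0,0,0],[0,0,0]],[0.45,[0,0,0],[0,0,0]],[0.45,[0,0,0],[0,0,0]],[0.45,[0,0,0],[0,0,0]]], force=15)

```text
time_s: 9.73
tool_pos: [0.5615, -0.0983, 0.0897]
tool_rot: [-180.0, -0.2, -175.9]
force: [-0.3, 0.0, -0.5]
grip_width: 0.026
```

Call:
servo_tool(plan=[[0.45,[0,0,1],[0,0,0]],[0.45,[0,0,1],[0,0,0]],[0.45,[0,0,1],[0,0,0]],[0.45,[0,0,0.4],[0,0,0]],[0.45,[0,0,0],[0,0,0]],[0.45,[0,0,0],[0,0,0]]])

```text
time_s: 10.23
tool_pos: [0.5591, -0.0981, 0.049]
tool_rot: [180.0, -0.5, -175.9]
force: [-0.1, -1.1, 0.6]
grip_width: 0.0386
```

Call:
servo_tool(plan=[[0.45,[-0.4,0,0.15],[0,-0.5,0]],[0,[0,0,0],[0,0,0]],[0,[0,0,0],[0,0,0]],[0,[0,0,0],[0,0,0]],[0,[0,0,0],[0,0,0]],[0,[0,0,0],[0,0,0]],[0,[0,0,0],[0,0,0]]], force=15)

```text
time_s: 10.82
tool_pos: [0.5643, -0.0964, 0.0484]
tool_rot: [179.9, 0.2, -175.9]
force: [-1.5, 3.0, -0.6]
grip_width: 0.0119
```

Call:
servo_tool(plan=[[0,[0.24,0,-0.31],[0,-5,0]],[0,[0.24,0,-0.31],[0,-5,0]],[0,[0.24,0,-0.31],[0,-5,0]],[0,[0,0,0],[0,0,0]]])

```text
time_s: 11.15
tool_pos: [0.5555, -0.0968, 0.0547]
tool_rot: [180.0, 15.4, -175.8]
force: [-0.5, -0.1, 3.0]
grip_width: 0.0118
```

Call:
servo_tool(plan=[[0,[0.24,0,-0.45],[0,-5,0]],[0,[0.24,0,-0.4],[0,-5,0]],[0,[0.24,0,-0.35],[0,-5,0]],[0,[0,0,0],[0,0,0]]])

```text
time_s: 11.48
tool_pos: [0.5422, -0.0978, 0.0607]
tool_rot: [-180.0, 30.3, -175.8]
force: [-2.0, 0.2, 2.9]
grip_width: 0.0121
```

Call:
servo_tool(plan=[[0,[0.13,0,-0.5],[0,-5,0]],[0,[0.15,0,-0.45],[0,-5,0]],[0,[0.15,0,-0.4],[0,-5,0]],[0,[0,0,0],[0,0,0]]])

```text
time_s: 11.82
tool_pos: [0.5407, -0.0976, 0.0687]
tool_rot: [179.3, 38.5, -175.5]
force: [2.7, -1.3, 2.2]
grip_width: 0.0119
```

Run:
```python
from h import *
o=env.get_obs();print(o["qpos"].round(1),o["tool_pos"],o["tool_rot"],o["force"])
d=cam("side");c=cam("top")
cv2.imwrite("pics/g1.png",np.hstack([cv2.resize(d[0][120:250,180:310],(400,400),interpolation=2),cv2.resize(c[0][160:260,220:320],(400,400),interpolation=2)]))
```

```text
[-26.8  -7.8  42.6 139.7 -41.3  13.3 149.6] [ 0.54070713 -0.09764968  0.06866801] [ 179.3132225    38.49920217 -175.49771887] [ 2.66061877 -1.34256185  2.16987197]
```

View pics/g1.png

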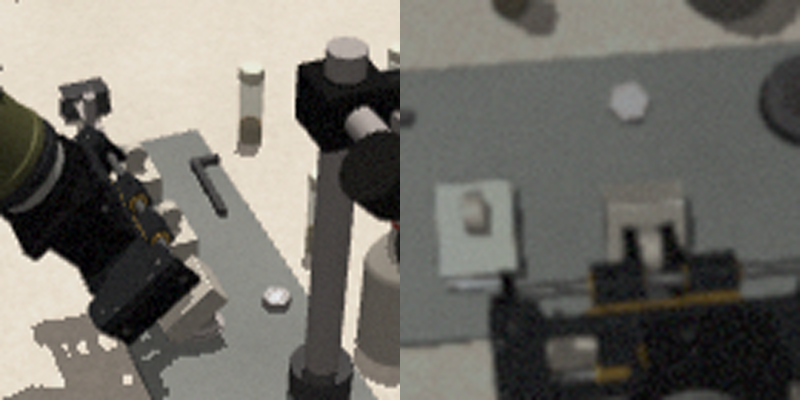

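Call:
servo_tool(plan=[[0,[0.38,0,-0.14],[0,3,0]],[0,[0.4,0,-0.15],[0,3,0]],[0,[0.4,0,-0.15],[0,3,0]],[0,[0,0,0],[0,0,0]]])

```text
time_s: 12.25
tool_pos: [0.5357, -0.0981, 0.0696]
tool_rot: [180.0, 29.0, -174.8]
force: [-1.8, 0.9, -6.4]
grip_width: 0.0118
```

Run:
```python
from h import *
o=env.get_obs();print(o["qpos"].round(1),o["tool_pos"],o["tool_rot"],o["force"])
```

```text
[-14.1  -4.3  27.4 132.9 -17.5  24.2 123.2] [ 0.53565792 -0.09812838  0.0696415 ] [ 179.99360113   29.04170037 -174.79190748] [-1.82853878  0.91374853 -6.36081479]
```

Call:
servo_tool(plan=[[0,[0.55,0,-0.05],[0,3,0]],[0,[0.55,0,-0.05],[0,3,0]],[0,[0.55,0,-0.05],[0,3,0]],[0,[0.5,0,-0.05],[0,2,0]],[0,[0,0,0],[0,0,0]]])

```text
time_s: 12.67
tool_pos: [0.5275, -0.0986, 0.0695]
tool_rot: [-179.8, 18.5, -174.6]
force: [-2.7, -0.1, -7.0]
grip_width: 0.0121
```

Run:
```python
from h import *
o=env.get_obs();print(o["qpos"].round(1),o["tool_pos"],o["tool_rot"],o["force"])
d=cam("side");c=cam("top")
cv2.imwrite("pics/g2.png",np.hstack([cv2.resize(d[0][120:250,180:310],(400,400),interpolation=2),cv2.resize(c[0][160:260,220:320],(400,400),interpolation=2)]))
```

```text
[-14.   -0.   25.4 125.6  -8.3  36.9 112.6] [ 0.52747714 -0.09856945  0.06950425] [-179.76354713   18.51166261 -174.61837453] [-2.65832504 -0.11043786 -6.98832602]
```

View pics/g2.png

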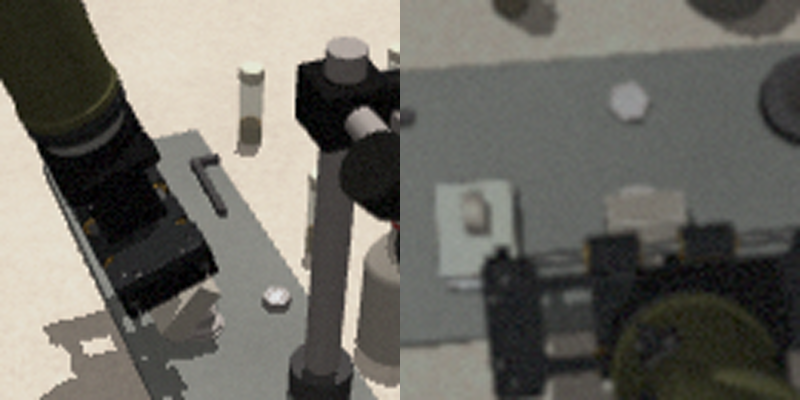

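Call:
servo_tool(plan=[[0,[0.5,0,0.05],[0,1,0]],[0,[0.5,0,0.05],[0,1,0]],[0,[0.5,0,0],[0,1,0]],[0,[0.5,0,0],[0,1,0]],[0,[0,0,0],[0,0,0]]])

```text
time_s: 13.18
tool_pos: [0.515, -0.0998, 0.0677]
tool_rot: [-179.8, 15.4, -174.8]
force: [3.4, 1.2, -6.8]
grip_width: 0.0119
```

Run:
```python
from h import *
o=env.get_obs();print(o["qpos"].round(1),o["tool_pos"],o["tool_rot"],o["force"])
d=cam("side");c=cam("top")
s=(.5515,.001,.065)
# predicted cap front-top edge midpoint/corners for various openings
for th in (45,50,55,60,65,70):
    t=np.radians(th);out=[]
    for y in (-.077,-.123):
        X,Z=.058,.020   # cap front edge top rel hinge (cap centred on the bolt, x +28)
        out.append(proj(c,pl(-.03+X*np.cos(t)-Z*np.sin(t),y,.022+X*np.sin(t)+Z*np.cos(t),s)).round(1))
        out.append(proj(c,pl(-.03+X*np.cos(t)+.005*np.sin(t),y,.022+X*np.sin(t)-.005*np.cos(t),s)).round(1))
    print(th,[tuple(float(v) for v in ((q-[220,160])*4).round()) for q in out])
cv2.imwrite("pics/g3.png",np.hstack([cv2.resize(d[0][120:250,180:310],(400,400),interpolation=2),cv2.resize(c[0][160:260,220:320],(400,400),interpolation=2)]))
```

```text
[-14.4   0.4  25.6 124.6  -6.6  40.3 110.9] [ 0.51501483 -0.09981192  0.06771214] [-179.79373132   15.42356084 -174.76564495] [ 3.36190943  1.1947422  -6.78211948]
45 [(206.0, 216.0), (203.0, 190.0), (286.0, 210.0), (281.0, 184.0)]
50 [(207.0, 224.0), (204.0, 195.0), (287.0, 218.0), (282.0, 189.0)]
55 [(208.0, 233.0), (204.0, 200.0), (288.0, 227.0), (283.0, 194.0)]
60 [(209.0, 242.0), (205.0, 207.0), (289.0, 236.0), (284.0, 201.0)]
65 [(210.0, 251.0), (206.0, 214.0), (290.0, 245.0), (285.0, 208.0)]
70 [(211.0, 260.0), (207.0, 221.0), (291.0, 254.0), (286.0, 215.0)]
```

View pics/g3.png

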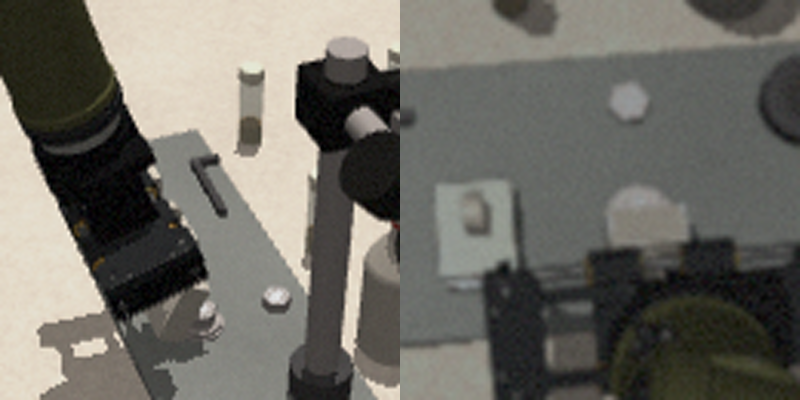

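Call:
servo_tool(plan=[[0,[0.1,0,0.05],[0,0,0]],[0,[0,0,0],[0,0,0]],[0,[0,0,0],[0,0,0]],[0,[0,0,0],[0,0,0]],[0,[0,0,0],[0,0,0]],[0,[0,0,0],[0,0,0]]], force=20)

```text
time_s: 13.78
tool_pos: [0.5147, -0.0999, 0.0675]
tool_rot: [-179.8, 15.6, -174.8]
force: [3.1, 2.7, -2.2]
grip_width: 0.0123
```

Run:
```python
from h import *
o=env.get_obs();print(o["tool_pos"],o["tool_rot"],o["force"],o["joint_velocities"].round(1))
d=cam("side");c=cam("top")
s=(.5515,.001,.065)
for r in(.06,.125):
  print([((proj(c,pl(-r*np.sin(t),.165+r*np.cos(t),.053 if r<.1 else .019,s))-[120,160])*4).round() for t in (0,.1)])
cv2.imwrite("pics/g4.png",np.hstack([cv2.resize(d[0][120:250,180:310],(400,400),interpolation=2),cv2.resize(c[0][160:260,120:220],(400,400),interpolation=2)]))
```

```text
[ 0.51471096 -0.09992955  0.06752025] [-179.82518058   15.59106383 -174.81665282] [ 3.13325802  2.68250724 -2.24854643] [ 0.1  0.  -0.1 -0.   0.  -0.1 -0. ]
[array([ 93., 254.]), array([ 93., 265.])]
[array([ -0., 267.]), array([  1., 288.])]
```

View pics/g4.png

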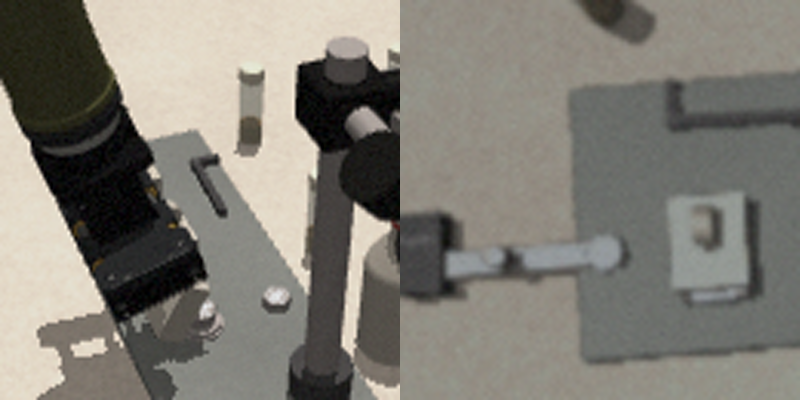

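```bash
python3 -c "
from cell import env
print(env.sign_off())"
```

```text
the job is handed in; nothing more can be done
None
```

I swung the hook home, found the loose bolt at the pole end (plate y -100 mm), and handed the job in at about 14 s. The arm is still holding that bolt's cap open.

- **Hook:** I pushed the peg until it met the stop, at about 15 N. The last top picture puts the bar within about 0.01 rad of home, with its end in the catch.
- **Taps, hook end to pole end:**

| Bolt | Reading | Result |
|---|---|---|
| Hook end (y +100) | about 12 N at 68.6 mm | tight |
| Middle (y 0) | about 13 N at 68.5 mm | tight |
| Pole end (y -100) | 4.4 N at 66.0 mm, about 4 mm below the closed fin top | gives, loose |

- **Cap:** It is held at about 60°. The tool position gives about 62° and the cap edge in the image about 60°. The fin is gripped at 20 N and the arm was still in the last reading.
- **Change of method:** I could not tilt the tool along with the cap all the way, because joint 4 came to 139.7° of its 140.3° limit. From about 38° I straightened the tool again and let the fin turn between the pads.
- **Other caps and bystanders:** The other two caps look shut in the last pictures that show them, and I saw none of the bystanders moved. The far side of the scene was only seen in the first pictures.

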